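# Clamp the salami in the judging holder

## Robot

A 7-joint arm with a two-finger parallel gripper is mounted at the origin on the work surface. World frame = base frame: x ahead of the robot, y to its left, z up, the work surface at z = 0. Lengths are in m, angles in rad, forces in N, time in s.
With the tool pointing down it reaches from about 0.4 to 0.85 m from the base axis. Payload 10.4 kg.
Tool frame: the origin (TCP) lies at the very end of the fingers, on their centre line; the grasp point (between the pads) lies 19 mm behind it; z points along the fingers, y is the line along which they close (so a half turn about z gives the same grasp; the last joint's range is limited). The gripper opens to 87 mm and grips with 3 to 60 N. Pads are 19 mm wide; open, the fingers measure 117 mm over their backs; the gripper's body (75 mm by 190 mm) begins 51 mm behind the grasp point.
Start: joints at [-1.335, 0.332, -0.065, 1.46, 0.022, 1.35, -0.088], TCP at [0.16, 0.604, 0.223] pointing down, gripper open.
Joint ranges: [-2.6, 2.6], [-0.5, 2.12], [-1.47, 1.34], [0.16, 2.42], [-1.27, 4.41], [0.06, 2.06], [-2.6, 2.6]. Speed limits (rad/s): [2.22, 2.22, 2.79, 2.79, 3.14, 3.14, 3.14].

## Interface

Orientations are given as a unit quaternion [x, y, z, w].
In Python, from cell import status, optics, ctrl gives the robot as it stands.
- The arm moves only by the shell command python3 -m crank 'ROWS' [FORCE]. ROWS is JSON, one flat list of numbers, 7 for each row, row after row: the shift along the tool's x, y, z in units of 50 mm (1.0 is 50 mm), then the turn, a rotation vector about the tool's x, y, z in units of 6 degrees (1.0 is 6 degrees), then the opening, from 0 (shut) to 1 (fully open). A call has 1 to 20 rows; each row shifts and turns the commanded pose from where the row before left it, along the tool's axes as they then stand; what a row does not reach is not made up. A row lasts 1/10 s, in which the tool goes at most 50 mm and 8.59 degrees, less where a joint would pass 70% of its speed; a pose out of reach is approached as far as the arm can. A call is refused whole if a number of a shift passes 1 or a number of a turn 1, either way. A call with a gripper value outside its range is refused whole. The fingers move at their own pace and stop on an object; FORCE is the grip in N (left out, the last holds). Time passes only in rows, so rows that do not move let the fingers close. It gives the time, the measured TCP pose, the force, the opening and the grip force at its end, in the units of the state.
- status.observe(): the state, without advancing time (a new reading comes with each control period).
- optics.camera(name): name is "side" or "top"; returns the picture (400x640x3 uint8, red, green, blue); there is no depth.
- optics.calibration(name): a dict with "fovy" (degrees; the focal length in pixels is half the picture's height over the tangent of half this angle, whatever the lens; pixels are square), "cx", "cy" (the principal point, pixels), "k1" (the pictures are not rectified: a ray, as slopes to the right and down, at radius r is drawn at 1 + k1 r^2 times it, then the intrinsics apply), "R" (3x3) and "t" (3): a world point X has camera coordinates R X + t. Camera axes: x right, y down, z forward; pixel columns grow to the right and rows downward; lengths in m; the calibration is good to about 2 mm. A picture is of the moment at which its call begins. calibration takes no time and is no camera call.
- ctrl.sign_off(): hands the job in; it is judged then, once.
The state is a dict: "time": time; "joint_pos": joint angles; "dq": joint speeds; "effort": joint torques, N m; "tool_pos": TCP position; "tool_rot": TCP orientation; "wrist_force": force on the tool from outside, world axes, zero at the start; "wrist_torque": the same for the moment, N m; "finger_gap": finger opening in m; "grasp_force": force on a finger pad.
Only numpy, scipy, OpenCV 4.12 (cv2) and the standard library are available. Lean on these libraries where they do the work, as an engineer would, in place of code of your own. Each camera call takes 0.05 s, during which the arm holds its last target. There are 200 camera calls.

## Task

Slide the salami gently along the rails of the holder until its plain end is fully home against the end stop. Then turn the knurled thumbscrew clockwise until its rubber foot has seated on the salami: stop as soon as you feel the resistance rise, so that the salami is held firmly but not squashed, and let go. Leave everything else on the table where it is.

Things in the scene. Friction and masses are not known exactly. Their poses are not given: they have to be found in the camera images.
- holder: Salami holder fixed to the table: brown wooden board 130 x 330 mm (long side along its y), top 18 mm above the table, carrying two 12 mm steel rails along y (centres 15 mm either side of the middle line, 24 mm above the table) and, at y = +70 mm, an aluminium bridge 108 mm long in x, 24 mm wide in y, top 110 mm above the table. Origin: centre of its underside, on the table; z up.
- stop: Aluminium end stop fixed on the holder: an upright plate 70 mm wide, from 18 to 70 mm above the table. Origin: foot of the face that looks to the salami, at y = +120 mm in the holder's frame. A push of some 5 N is enough; more than 30 N on it dents the salami.
- salami: Firm, rigid dry salami, brown, 46 mm across, 200 mm long, about 0.35 kg, lying on the two rails under the bridge with its own y along the holder's y and its axis 49 mm above the table. It starts 35 to 70 mm short of the end stop, and slides along the rails. Can be gripped across its sides, behind the bridge. Origin: its middle. The end with the tie and wooden tag is -y.
- nose (a point): Centre of the salami's rounded plain end (+y), 100 mm from its middle: the end that belongs against the end stop.
- knob: Knurled brass thumbscrew knob above the bridge, on its middle (x = 0, y = +70 mm of the holder), 34 mm in diameter, 26 mm high, white mark on top. Origin: on its axis at half height, 139 mm above the table; own z up. It turns in place, without rising or sinking. Clockwise from above drives the rubber foot down, 3 mm per radian (steep thread); it does not run back when let go.
- thread (a point): Where the screw passes the bridge's top, on the knob's axis, 110 mm above the table. Turning freely takes about 0.15 N m; each newton of squeeze on the salami adds 0.003 N m. How far it is screwed in at the start is unknown: the foot meets the salami after about 1 to 3.4 rad, then the squeeze rises steeply, by roughly 10 N per 0.1 rad.
- foot: Foot of the screw, 22 mm in diameter, under the bridge, driven down onto the salami by the knob. Origin: on its axis, at its steel top. It ends in a black rubber tip whose length has been set by hand: its face lies 8 to 12 mm below the origin, nobody knows where exactly. A squeeze of about 25 N holds the salami well; under 10 N leaves it loose, over 45 N marks the casing, 60 N crushes it.
- plate_cut: White plate, 170 mm, with a cut salami; origin under its centre. Bystander.
- plate_pair: White plate, 170 mm, with two thin salamis; origin under its centre. Bystander.
- water_a: Clear water bottle with blue cap, 60 mm wide, 200 mm high; origin under its centre. Bystander.
- water_b: A second bottle like it. Bystander.
- tumbler: Glass tumbler, 68 mm wide, 90 mm high; origin under its centre. Bystander.
- mustard: Yellow mustard jar with steel cap, 60 mm wide, 80 mm high, just beyond the holder; origin under its centre. Bystander.
- clipboard: Judge's clipboard with paper and a black pen, 230 x 160 mm; origin under its centre. Bystander.
- spoon: Tasting spoon; origin under it. Bystander.
Things that resemble listed ones, but are neither listed nor needed, are in the scene too. There is more than one size of the salami; the job needs the larger.

How it is judged:
By the outcome, as a careful person would: the job done as asked, in the order asked, and still so for the second after the job is handed in, with the robot touching nothing.
It also fails if it takes over 72 s, if anything falls off the work surface, if the arm or the gripper's body presses on something with over 40 N, if the wrist force passes 120 N, or if a joint passes its speed limit or range.

## Working session

There is one attempt and no reset: what is moved stays moved. The work goes in short steps, Python scripts to look and compute and a shell command to move; the robot and the scene stay as the last step left them, time stands still between calls to the robot, and variables do not carry over. Pictures are saved under pics/ and viewed, at most 10 in all, crops included, and the job is handed in when it is done.

```bash
ls; mkdir -p pics
python3 - <<'E'
from cell import status, optics
import cv2
for n in("top","side"):
    cv2.imwrite(f"pics/{n}0.png",optics.camera(n)[:,:,::-1]); print(n,optics.calibration(n))
s=status.observe(); print(s)
E
```

```text
pics
top {'fovy': 52.724914044129726, 'cx': 316.960168394073, 'cy': 201.84749799876454, 'k1': -0.09515048600636457, 'R': array([[-0.00425698, -0.99995572, -0.00839321],
       [-0.98715538,  0.00554267, -0.15966697],
       [ 0.15970642,  0.0076057 , -0.98713526]]), 't': array([-0.01767932,  0.53300079,  1.07484689])}
side {'fovy': 45.93310178216633, 'cx': 313.787908304875, 'cy': 203.67306180171312, 'k1': 0.021756471598727026, 'R': array([[ 0.85439921, -0.51957212,  0.0068416 ],
       [-0.39042399, -0.65060147, -0.65137303],
       [ 0.34288642,  0.55386148, -0.75872681]]), 't': array([-0.43697008,  0.24757923,  1.2951799 ])}
{'time': 0.1, 'joint_pos': array([-1.33457938,  0.33281892, -0.06466643,  1.46086133,  0.02158422,
        1.34990758, -0.08846545]), 'dq': array([-0.000973  ,  0.00121581, -0.00156403, -0.00191729, -0.00177771,
        0.0002035 ,  0.0001943 ]), 'effort': array([ 2.23457522e-03, -6.24545503e+01,  2.52633390e-02, -3.90721071e+01,
       -6.13486231e-02,  3.66906845e-02,  4.00768954e-05]), 'tool_pos': array([0.15988869, 0.60383807, 0.22182511]), 'tool_rot': array([ 1.29038308e-01,  9.91639396e-01, -6.47858249e-04, -5.67449606e-05]), 'wrist_force': array([-0.2357116 , -0.17829011, -0.0447799 ]), 'wrist_torque': array([ 0.03846759,  0.00445784, -0.00271872]), 'grasp_force': 0.0, 'finger_gap': 0.08724005066135253}
```

View pics/top0.png

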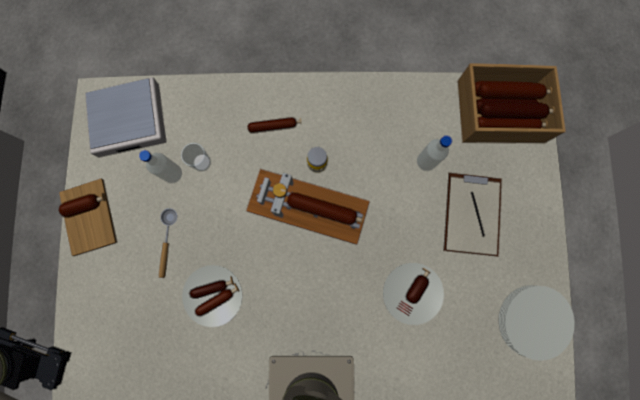

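View pics/side0.png

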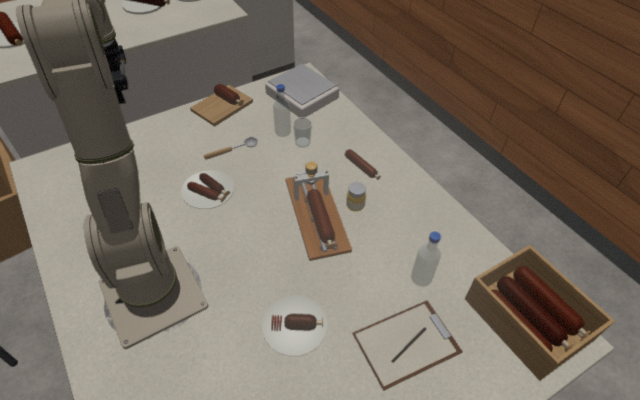

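Candidates for the salami:
- The one on the holder, top view (323,208).
- The loose one, (273,125).
- One on a wooden board, (79,206).
- The crate salamis, (512,100).
- The plate ones, (212,297) and (417,289).

I choose the one on the holder under the bridge. The knob is at (281,189). Next I check both in a close crop.

```bash
cat > h.py <<'E'
import numpy as np, cv2
from cell import optics
def P(n):
    c=optics.calibration(n); f=200/np.tan(np.radians(c["fovy"]/2))
    return c["R"],c["t"],np.array([[f,0,c["cx"]],[0,f,c["cy"]],[0,0,1.]]),np.array([c["k1"],0,0,0,0.])
def proj(n,X):
    R,t,K,d=P(n); return cv2.projectPoints(np.atleast_2d(np.array(X,float)),cv2.Rodrigues(R)[0],t,K,d)[0][:,0]
def at_z(n,uv,z):
    R,t,K,d=P(n); s=cv2.undistortPoints(np.array(uv,float).reshape(-1,1,2),K,d)[:,0]
    D=np.c_[s,np.ones(len(s))]@R; o=-R.T@t
    return o+D*((z-o[2])/D[:,2])[:,None]
E
python3 - <<'E'
import cv2, numpy as np
a=cv2.imread("pics/top0.png")[160:250,240:375]; b=cv2.imread("pics/side0.png")[155:265,275:365]
A=cv2.resize(a,None,fx=5,fy=5,interpolation=3); B=cv2.resize(b,None,fx=5,fy=5,interpolation=3)
cv2.imwrite("pics/topc.png",A); cv2.imwrite("pics/sidec.png",B)
E
```

```text
(no output)
```

View pics/topc.png

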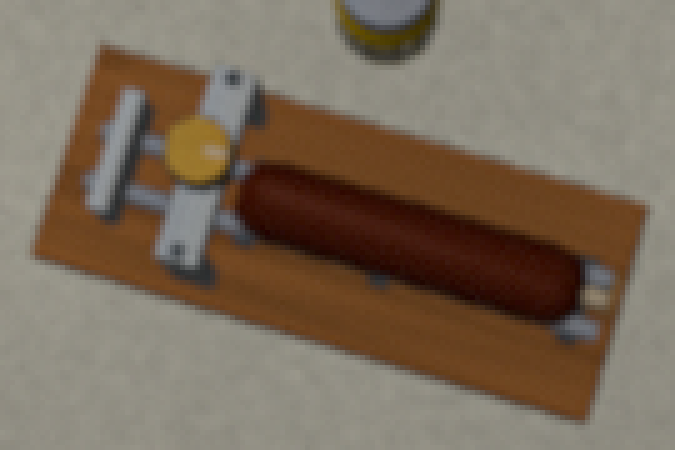

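View pics/sidec.png

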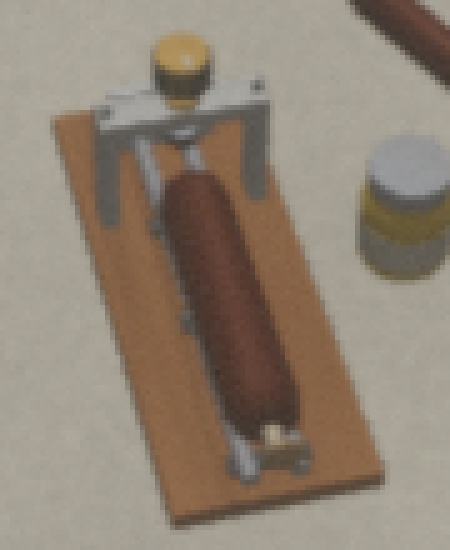

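The crop shows the brown 46 mm salami on the rails. Its nose is at top pixel (288,198), just behind the bridge, and its tie end is at (356,217). The knob is at (279,190). Now I fit the holder pose.

Run:
```python
from h import *
f=lambda L,o:np.array(L)/5-.4+np.array(o)
tc=f([(102,44),(648,206),(586,422),(35,256)],(240,160)); sc=f([(54,117),(272,112),(384,478),(172,524)],(275,155))
T=at_z("top",tc,.018); print("corners top",T.round(4).tolist())
print("sides",[round(np.linalg.norm(T[i]-T[i-1]),4) for i in range(4)])
S=at_z("side",sc[[0,2,3]],.018); print("side",S.round(4).tolist())
c=T.mean(0); ey=(T[0]+T[3]-T[1]-T[2])[:2]; ey/=np.linalg.norm(ey); ex=np.array([ey[1],-ey[0]])
print("centre",c,"ey",ey,np.degrees(np.arctan2(ey[1],ey[0])))
k=at_z("top",f([(197,148)],(240,160)),.152)[0]; ks=at_z("side",f([(183,52)],(275,155)),.152)[0]
print("knob",k,ks,"pred",c[:2]+.07*ey)
n=at_z("top",f([(240,193),(583,288)],(240,160)),.049)
print("salami ends in holder y/x",[( (q[:2]-c[:2])@ey,(q[:2]-c[:2])@ex) for q in n])
m=at_z("side",f([(188,172),(275,440)],(275,155)),.049)
print([( (q[:2]-c[:2])@ey,(q[:2]-c[:2])@ex) for q in m])
st=at_z("top",f([(147,92),(112,215)],(240,160)),.07);print("stop face",[( (q[:2]-c[:2])@ey,(q[:2]-c[:2])@ex) for q in st])
```

```text
corners top [[0.6354, 0.1436, 0.018], [0.5391, -0.1682, 0.018], [0.4173, -0.1307, 0.018], [0.5123, 0.1794, 0.018]]
sides [np.float64(0.1282), np.float64(0.3263), np.float64(0.1275), np.float64(0.3243)]
side [[0.5138, 0.1846, 0.018], [0.5372, -0.1678, 0.018], [0.4152, -0.1317, 0.018]]
centre [0.52603101 0.00602663 0.018     ] ey [0.29422864 0.95573506] 72.88871106048327
knob [0.54795335 0.07407921 0.152     ] [0.54805378 0.07710174 0.152     ] pred [0.54662701 0.07292808]
salami ends in holder y/x [(np.float64(0.057076526019279476), np.float64(-0.0002848795911578085)), (np.float64(-0.1386812790543131), np.float64(0.0036563070205520368))]
[(np.float64(0.07070983903648216), np.float64(0.002744199873450457)), (np.float64(-0.1428376842996634), np.float64(0.0006060203484900481))]
stop face [(np.float64(0.12008222488361077), np.float64(0.035500411139718024)), (np.float64(0.11725391772707154), np.float64(-0.03480075827505843))]
```

```bash
python3 -m crank '[-0.58,-0.5,0,0,0,0,1,-0.58,-0.5,0,0,0,0,1,-0.58,-0.5,0,0,0,0,1,-0.58,-0.5,0,0,0,0,1,-0.58,-0.5,0,0,0,0,1,-0.58,-0.5,0,0,0,0,1,-0.58,-0.5,0,0,0,0,1,-0.58,-0.5,0,0,0,0,1,-0.58,-0.5,0,0,0,0,1,-0.58,-0.5,0,0,0,0,1,-0.43,-0.67,0,0,0,0,1,-0.43,-0.67,0,0,0,0,1,-0.43,-0.67,0,0,0,0,1,-0.43,-0.67,0,0,0,0,1,-0.43,-0.67,0,0,0,0,1,-0.43,-0.67,0,0,0,0,1,-0.43,-0.67,0,0,0,0,1,-0.43,-0.67,0,0,0,0,1,-0.43,-0.67,0,0,0,0,1,-0.43,-0.67,0,0,0,0,1]' 10; python3 -m crank '[0,0,0,0,0,1,1,0,0,0,0,0,1,1,0,0,0,0,0,1,1,0,0,0,0,0,1,1,0,0,0,0,0,1,1,0,0,0,0,0,1,1,0,0,0,0,0,1,1,0,0,0,0,0,1,1,0,0,0,0,0,1,1,0,0,0,0,0,1,1,0,0,0,0,0,1,1,0,0,0,0,0,1,1,0,0,0,0,0,1,1,0,0,0,0,0,1,1,0,0,0,0,0,1,1,0,0,0,0,0,0.4,1,0,0,0,0,0,0,1]'
cat > go.py <<'E'
# offset to a goal in holder coords, in tool axes / move units
import sys; from h import *
from cell import status
from scipy.spatial.transform import Rotation as Ro
C=np.array([.5265,.0065]); ey=np.array([.2942,.9557]); ex=np.array([.9557,-.2942])
s=status.observe(); p=s["tool_pos"]; R=Ro.from_quat(s["tool_rot"]).as_matrix()
print("t",s["time"],"p",p.round(4),"holder",((p[:2]-C)@ex).round(4),((p[:2]-C)@ey).round(4),"j",s["joint_pos"].round(2),"F",s["wrist_force"].round(2),"M",s["wrist_torque"].round(3),"gap",s["finger_gap"].round(4))
if len(sys.argv)>3:
    x,y,z=map(float,sys.argv[1:4]); g=np.r_[C+x*ex+y*ey,z]
    G=np.c_[np.r_[ey,0],np.r_[ex,0],[0,0,-1]]
    print("shift",(R.T@(g-p)/.05).round(2),"turn",np.degrees(Ro.from_matrix(R.T@G).as_rotvec()).round(2)/6)
E
python3 go.py 0 -.1 .032
```

```text
time: 2.1
tool_pos: [0.4985, -0.0921, 0.2225]
tool_rot: [0.129, 0.992, 0.0, 0.0]
wrist_force: [-0.0, 0.0, 0.6]
finger_gap: 0.0873
grasp_force: 0.0
time: 3.8
tool_pos: [0.4982, -0.0905, 0.2223]
tool_rot: [0.805, 0.593, -0.0, -0.0]
wrist_force: [0.4, 0.5, 0.1]
finger_gap: 0.087
grasp_force: 0.0Traceback (most recent call last):
  File "go.py", line 7, in <module>
    print("t",s["time"],"p",p.round(4),"holder",((p[:2]-C)@ex).round(4),((p[:2]-C)@ey).round(4),"j",s["joint_pos"].round(2),"F",s["wrist_force"].round(2),"M",s["wrist_torque"].round(3),"gap",s["finger_gap"].round(4))
                                                                                                                                                                                               ^^^^^^^^^^^^^^^^^^^^^
AttributeError: 'float' object has no attribute 'round'
```

```bash
sed -i 's/s\["finger_gap"\].round(4)/round(s["finger_gap"],4),"grip",s["grasp_force"]/' go.py; python3 go.py 0 -.1 .032
python3 - <<'E'
from h import *
cv2.imwrite("pics/pre.png",cv2.resize(np.hstack([optics.camera("side")[120:280,250:400,::-1],optics.camera("top")[120:280,230:380,::-1]]),None,fx=2.6,fy=2.6,interpolation=2))
E
```

```text
t 3.8 p [ 0.4982 -0.0905  0.2223] holder 0.0015 -0.101 j [-0.6   0.06  0.72  1.8  -0.04  1.3  -0.17] F [0.41 0.49 0.11] M [-0.074  0.042 -0.01 ] gap 0.087 grip 0.0
shift [ 0.02 -0.03  3.81] turn [-0.005  0.    -0.025]
```

View pics/pre.png

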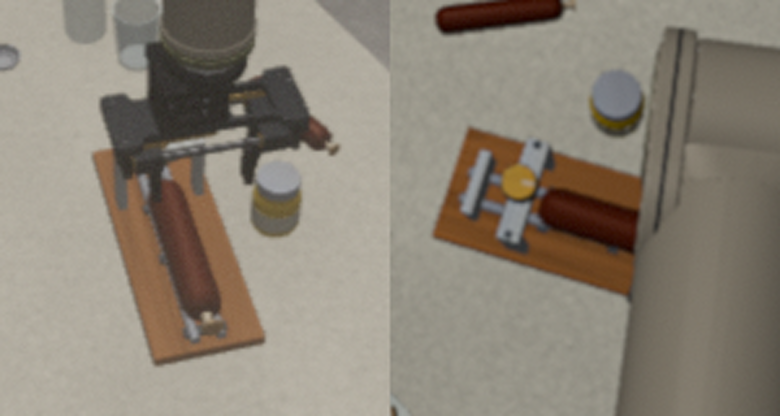

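The gripper is above the salami's tie end and its fingers straddle the salami. The mustard jar (crop 278,200) stands clear and below the gripper body. Next I descend and grip.

```bash
python3 -m crank '[0,0,0.5,0,0,0,1,0,0,0.5,0,0,0,1,0,0,0.5,0,0,0,1,0,0,0.5,0,0,0,1,0,0,0.5,0,0,0,1,0,0,0.5,0,0,0,1,0,0,0.3,0,0,0,1,0,0,0.25,0,0,0,1,0,0,0.25,0,0,0,1,0,-0.03,0,0,0,0,1]'; python3 go.py 0 -.1 .032; python3 -m crank '[0,0,0,0,0,0,0.4,0,0,0,0,0,0,0.4,0,0,0,0,0,0,0.4,0,0,0,0,0,0,0.4,0,0,0,0,0,0,0.4,0,0,0,0,0,0,0.4,0,0,0,0,0,0,0.4,0,0,0,0,0,0,0.4]' 15;  python3 go.py 0 -.04 .032
```

```text
time: 4.9
tool_pos: [0.4963, -0.09, 0.0313]
tool_rot: [0.805, 0.593, -0.001, -0.0]
wrist_force: [0.0, -0.5, 0.3]
finger_gap: 0.0869
grasp_force: 0.0
t 4.9 p [ 0.4963 -0.09    0.0313] holder -0.0005 -0.1011 j [-0.51  0.32  0.68  2.   -0.26  0.9   0.01] F [ 0.03 -0.48  0.3 ] M [-0.118  0.056 -0.024] gap 0.0869 grip 0.0
shift [ 0.02  0.01 -0.01] turn [-0.01666667  0.00666667 -0.015     ]
time: 5.7
tool_pos: [0.4982, -0.0904, 0.0331]
tool_rot: [0.805, 0.593, 0.001, 0.001]
wrist_force: [4.9, -1.5, 1.9]
finger_gap: 0.0459
grasp_force: 15.0
t 5.7 p [ 0.4982 -0.0904  0.0331] holder 0.0015 -0.101 j [-0.51  0.32  0.68  2.   -0.26  0.9   0.01] F [ 4.91 -1.5   1.93] M [-0.55  -1.099 -0.034] gap 0.0459 grip 15.001095682382584
shift [ 1.22 -0.03  0.02] turn [ 0.025      -0.00333333 -0.02166667]
```

```bash
python3 -m crank '[0,0.05,0,0,0,0,0.4,0.05,0,0,0,0,0,0.4,0.1,0,0,0,0,0,0.4,0.1,0,0,0,0,0,0.4,0.1,0,0,0,0,0,0.4]';  python3 go.py 0 -.04 .032;python3 -m crank '[0.1,0,0,0,0,0,0.4,0.1,0,0,0,0,0,0.4,0.1,0,0,0,0,0,0.4,0.1,0,0,0,0,0,0.4,0.1,0,0,0,0,0,0.4,0,0,0,0,0,0,0.4]';  python3 go.py 0 -.04 .032
```

```text
time: 6.2
tool_pos: [0.5032, -0.0765, 0.0327]
tool_rot: [0.806, 0.592, -0.002, -0.0]
wrist_force: [-6.5, -8.8, 12.3]
finger_gap: 0.0458
grasp_force: 15.0
t 6.2 p [ 0.5032 -0.0765  0.0327] holder 0.0021 -0.0862 j [-0.53  0.33  0.67  1.99 -0.26  0.91 -0.02] F [-6.48 -8.76 12.27] M [-1.971  1.466  0.206] gap 0.0458 grip 15.012863874435425
shift [ 0.92 -0.05  0.01] turn [-0.02        0.025      -0.03666667]
time: 6.8
tool_pos: [0.5107, -0.0519, 0.0326]
tool_rot: [0.805, 0.593, -0.002, -0.0]
wrist_force: [-5.7, -5.6, 11.8]
finger_gap: 0.0457
grasp_force: 15.0
t 6.8 p [ 0.5107 -0.0519  0.0326] holder 0.0021 -0.0604 j [-0.56  0.34  0.66  1.98 -0.26  0.91 -0.07] F [-5.73 -5.56 11.8 ] M [-1.346  1.38   0.168] gap 0.0457 grip 15.008167326450348
shift [ 0.41 -0.04  0.01] turn [-0.02166667  0.02166667 -0.02833333]
```

```bash
python3 -m crank '[0,-0.02,-0.03,0,0,0,0.4,0.06,0,0,0,0,0,0.4,0.06,0,0,0,0,0,0.4,0.06,0,0,0,0,0,0.4]';  python3 go.py 0 -.04 .032;python3 -m crank '[0.04,0,0,0,0,0,0.4,0.04,0,0,0,0,0,0.4,0,0,0,0,0,0,0.4]';  python3 go.py 0 -.04 .032;python3 -m crank '[0.03,0,0,0,0,0,0.4,0.03,0,0,0,0,0,0.4]';  python3 go.py 0 -.04 .032
```

```text
time: 7.2
tool_pos: [0.5135, -0.0407, 0.0337]
tool_rot: [0.805, 0.593, -0.0, -0.0]
wrist_force: [-0.4, -1.6, -2.8]
finger_gap: 0.0456
grasp_force: 15.0
t 7.2 p [ 0.5135 -0.0407  0.0337] holder 0.0015 -0.049 j [-0.58  0.34  0.66  1.98 -0.26  0.91 -0.09] F [-0.44 -1.57 -2.76] M [-0.294  0.058 -0.099] gap 0.0456 grip 15.00119224190712
shift [ 0.18 -0.03  0.03] turn [-0.00666667 -0.         -0.015     ]
time: 7.5
tool_pos: [0.5148, -0.037, 0.0339]
tool_rot: [0.805, 0.593, -0.0, -0.0]
wrist_force: [0.5, -0.0, -1.6]
finger_gap: 0.0456
grasp_force: 15.0
t 7.5 p [ 0.5148 -0.037   0.0339] holder 0.0016 -0.045 j [-0.58  0.34  0.65  1.97 -0.26  0.91 -0.1 ] F [ 0.48 -0.03 -1.55] M [-0.065  0.05   0.082] gap 0.0456 grip 14.999794363975525
shift [ 0.1  -0.03  0.04] turn [-0.00333333 -0.00166667 -0.01333333]
time: 7.7
tool_pos: [0.5156, -0.0346, 0.034]
tool_rot: [0.805, 0.593, -0.0, -0.0]
wrist_force: [-0.2, -0.9, -1.3]
finger_gap: 0.0457
grasp_force: 15.0
t 7.7 p [ 0.5156 -0.0346  0.034 ] holder 0.0017 -0.0425 j [-0.59  0.34  0.65  1.97 -0.26  0.91 -0.1 ] F [-0.23 -0.88 -1.28] M [-0.228  0.216  0.052] gap 0.0457 grip 14.999804198741913
shift [ 0.05 -0.03  0.04] turn [-0.00333333  0.         -0.02      ]
```

Sliding is now nearly free. I creep toward the stop in 2 mm steps and watch the force.

```bash
python3 -m crank '[0.04,0,0,0,0,0,0.4,0,0,0,0,0,0,0.4]' | grep -E "pos|wrist";python3 -m crank '[0.04,0,0,0,0,0,0.4,0,0,0,0,0,0,0.4]'| grep -E "pos|wrist"; python3 -m crank '[0.04,0,0,0,0,0,0.4,0,0,0,0,0,0,0.4]'| grep -E "pos|wrist"; python3 go.py 0 -.04 .032
```

```text
tool_pos: [0.5164, -0.0324, 0.034]
wrist_force: [-0.3, -0.1, -1.8]
tool_pos: [0.5166, -0.0315, 0.0339]
wrist_force: [-2.0, -3.9, -1.4]
tool_pos: [0.5165, -0.0314, 0.0336]
wrist_force: [-4.1, -9.5, -2.0]
t 8.3 p [ 0.5165 -0.0314  0.0336] holder 0.0016 -0.0392 j [-0.59  0.34  0.65  1.97 -0.26  0.91 -0.11] F [-4.11 -9.5  -2.04] M [-2.203  0.813  0.134] gap 0.0455 grip 15.002762228250504
shift [-0.02 -0.03  0.03] turn [-0.00833333  0.03       -0.03833333]
```

The force rose to 10 N with the position stalled at 62 mm of travel, against about 61 mm expected, so the nose is at the stop. I release, rise and go back for the knob.

```bash
python3 -m crank '[0,0,0,0,0,0,1,0,0,0,0,0,0,1,0,0,0,0,0,0,1,0,0,0,0,0,0,1,0,0,0,0,0,0,1]' | grep gap; python3 -m crank '[-0.06,0,-0.3,0,0,0,1,0,0,-0.5,0,0,0,1,0,0,-0.5,0,0,0,1,0,0,-0.5,0,0,0,1,0,0,-0.5,0,0,0,1,0,0,-0.5,0,0,0,1,0,0,0,0,0,0,1]'; python3 go.py 0 .07 .12
python3 - <<'E'
from h import *
a=optics.camera("side")[150:260,270:360,::-1]; b=optics.camera("top")[150:260,235:325,::-1]
cv2.imwrite("pics/home.png",cv2.resize(np.hstack([a,b]),None,fx=4.4,fy=4.4,interpolation=2))
E
```

```text
finger_gap: 0.0774
time: 9.5
tool_pos: [0.5184, -0.0323, 0.1782]
tool_rot: [0.805, 0.593, 0.003, 0.001]
wrist_force: [-0.3, -0.1, -0.1]
finger_gap: 0.0869
grasp_force: 0.0
t 9.5 p [ 0.5184 -0.0323  0.1782] holder 0.0037 -0.0395 j [-0.67  0.13  0.71  1.84 -0.1   1.2  -0.24] F [-0.29 -0.11 -0.14] M [-0.079  0.086 -0.012] gap 0.0869 grip 0.0
shift [ 2.19 -0.09  1.17] turn [ 0.04833333 -0.03       -0.02666667]
```

View pics/home.png

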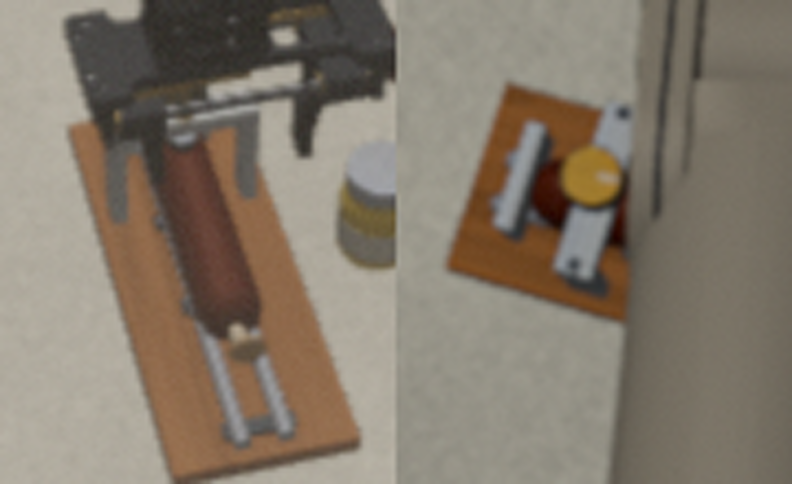

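The picture shows the nose against the stop plate (crop 540,190), the tie end free at (245,340) and the knob at (592,178). Next I move over the knob and wind the wrist back counter-clockwise.

```bash
python3 -m crank '[0.5,0,0,0,0,0,1,0.5,0,0,0,0,0,1,0.5,0,0,0,0,0,1,0.5,0,0,0,0,0,1,0.2,-0.08,0,0,0,0,1]' | grep pos; python3 -m crank '[0,0,0,0,0,-1,1,0,0,0,0,0,-1,1,0,0,0,0,0,-1,1,0,0,0,0,0,-1,1,0,0,0,0,0,-1,1,0,0,0,0,0,-1,1,0,0,0,0,0,-1,1,0,0,0,0,0,-1,1,0,0,0,0,0,-1,1,0,0,0,0,0,-1,1,0,0,0,0,0,-1,1,0,0,0,0,0,-1,1,0,0,0,0,0,-1,1,0,0,0,0,0,-1,1,0,0,0,0,0,-1,1,0,0,0,0,0,-1,1,0,0,0,0,0,-1,1,0,0,0,0,0,0,1]' | grep time; python3 go.py 0 .071 .12
```

```text
tool_pos: [0.5452, 0.0766, 0.173]
time: 11.9
t 11.9 p [0.5448 0.0734 0.1736] holder -0.0022 0.0693 j [-0.6   0.2   0.43  1.75 -0.09  1.21  1.34] F [-0.1  -0.06  0.29] M [ 0.029  0.001 -0.006] gap 0.0871 grip 0.0
shift [-0.05  0.02  1.07] turn [-1.16666667e-02 -0.00000000e+00  1.69866667e+01]
```

```bash
python3 -m crank '[0,0,0,0,0,-1,1,0,0,0,0,0,-1,1,0,0,0,0,0,-1,1,0,0,0,0,0,-1,1,0,0,0,0,0,-1,1,0,0,0,0,0,-1,1,0,0,0,0,0,-1,1,0,0,0,0,0,-1,1,0,0,0,0,0,0,1]' | grep time; python3 go.py 0 .071 .12
```

```text
time: 12.8
t 12.8 p [0.545  0.0738 0.1738] holder -0.0021 0.0698 j [-0.52  0.2   0.35  1.75 -0.07  1.21  2.16] F [-0.5   0.3   0.13] M [ 0.072  0.052 -0.017] gap 0.0869 grip 0.0
shift [-0.04 -0.02  1.08] turn [-8.33333333e-03 -3.33333333e-03  2.49633333e+01]
```

```bash
python3 -m crank '[-0.04,-0.02,0.3,0,0,0,1,0,0,0.3,0,0,0,1,0,0,0.3,0,0,0,1,0,0,0.18,0,0,0,1,0,0,0,0,0,0,1]' | grep time; python3 go.py 0 .071 .12; python3 -m crank '[0,0,0,0,0,0,0.2,0,0,0,0,0,0,0.2,0,0,0,0,0,0,0.2,0,0,0,0,0,0,0.2,0,0,0,0,0,0,0.2,0,0,0,0,0,0,0.2,0,0,0,0,0,0,0.2,0,0,0,0,0,0,0.2,0,0,0,0,0,0,0.2,0,0,0,0,0,0,0.2]' 30 | grep grasp; python3 go.py 0 .071 .12
```

```text
time: 13.3
t 13.3 p [0.5465 0.0748 0.1181] holder -0.001 0.0711 j [-0.51  0.26  0.34  1.8  -0.1   1.1   2.18] F [-0.61 -0.31  0.22] M [ 0.091  0.051 -0.002] gap 0.0872 grip 0.0
shift [-0.01 -0.02 -0.04] turn [-0.03  -0.025 24.96 ]
grasp_force: 30.0
t 14.3 p [0.5481 0.0745 0.1201] holder 0.0006 0.0713 j [-0.51  0.26  0.34  1.8  -0.1   1.1   2.18] F [ 4.83 -2.9  -2.55] M [-0.556 -0.893  0.059] gap 0.0331 grip 30.000303452834487
shift [0.01 0.01 0.  ] turn [3.33333333e-03 1.50000000e-02 2.49750000e+01]
```

```bash
python3 -m crank '[0,-0.03,0,0,0,0,0.2,0,0,0,0,0,0.5,0.2,0,0,0,0,0,0.5,0.2,0,0,0,0,0,0.5,0.2,0,0,0,0,0,0.5,0.2]'|grep time; python3 go.py 0 .071 .12; python3 -m crank '[0,0,0,0,0,0.5,0.2,0,0,0,0,0,0.5,0.2]'|grep time; python3 go.py 0 .071 .12; python3 -m crank '[0,0,0,0,0,0.5,0.2,0,0,0,0,0,0.5,0.2]'|grep time; python3 go.py 0 .071 .12
```

```text
time: 14.8
t 14.8 p [0.5478 0.0749 0.12  ] holder 0.0002 0.0716 j [-0.54  0.26  0.37  1.8  -0.11  1.1   1.98] F [-3.45  1.11  2.62] M [0.349 0.655 0.119] gap 0.0331 grip 29.998853355646133
shift [ 0.01 -0.01  0.  ] turn [-3.33333333e-03 -2.33333333e-02  2.29700000e+01]
time: 15.0
t 15.0 p [0.5477 0.0751 0.12  ] holder 0.0 0.0718 j [-0.55  0.26  0.38  1.8  -0.11  1.1   1.87] F [-3.86  2.02  2.98] M [0.453 0.665 0.178] gap 0.0331 grip 29.9987952131778
shift [ 0.01 -0.01  0.  ] turn [-3.33333333e-03 -2.66666667e-02  2.19716667e+01]
time: 15.2
t 15.2 p [0.5476 0.0754 0.12  ] holder -0.0001 0.072 j [-0.56  0.26  0.4   1.8  -0.11  1.1   1.77] F [-3.84  2.68  3.09] M [0.607 0.81  0.132] gap 0.0335 grip 29.998875008895993
shift [ 0.01 -0.02  0.  ] turn [-5.00000000e-03 -2.83333333e-02  2.09750000e+01]
```

```bash
cat > log.py <<'E'
from h import *
from cell import status
from scipy.spatial.transform import Rotation as Ro
s=status.observe(); x=Ro.from_quat(s["tool_rot"]).as_matrix()[:,1]
a=(np.arctan2(x[1],x[0])-np.radians(-17.1))%(2*np.pi)
print("%.1f ang %.4f Mz %.3f e7 %.4f F %s j7 %.2f gap %.4f"%(s["time"],a,s["wrist_torque"][2],s["effort"][6],s["wrist_force"].round(1),s["joint_pos"][6],s["finger_gap"]))
open("log.txt","a").write("%f %f %f\n"%(a,s["wrist_torque"][2],s["effort"][6]))
E
python3 log.py
python3 -m crank '[0,-0.01,0,0,0,0.5,0.2]'>/dev/null; python3 log.py
python3 -m crank '[0,-0.01,0,0,0,0.5,0.2]'>/dev/null; python3 log.py
python3 -m crank '[0,0,0,0,0,0.5,0.2]'>/dev/null; python3 log.py
python3 -m crank '[0,0,0,0,0,0.5,0.2]'>/dev/null; python3 log.py
python3 -m crank '[0,0,0,0,0,0.5,0.2]'>/dev/null; python3 log.py
python3 -m crank '[0,0,0,0,0,0.5,0.2]'>/dev/null; python3 log.py
python3 -m crank '[0,0,0,0,0,0.5,0.2]'>/dev/null; python3 log.py
python3 -m crank '[0,0,0,0,0,0.5,0.2]'>/dev/null; python3 log.py
```

```text
15.2 ang 2.1963 Mz 0.132 e7 0.8990 F [-3.8  2.7  3.1] j7 1.77 gap 0.0335
15.3 ang 2.1443 Mz 0.239 e7 0.8524 F [-5.   4.8  4.3] j7 1.72 gap 0.0332
15.4 ang 2.0925 Mz 0.160 e7 0.8637 F [-5.   7.2  4.3] j7 1.67 gap 0.0332
15.5 ang 2.0403 Mz 0.146 e7 0.9059 F [-5.5  6.7  4.5] j7 1.62 gap 0.0327
15.6 ang 1.9880 Mz 0.185 e7 0.8899 F [-5.1  7.6  4.5] j7 1.57 gap 0.0331
15.7 ang 1.9359 Mz 0.124 e7 0.8876 F [-5.8  7.5  3.8] j7 1.52 gap 0.0333
15.8 ang 1.8835 Mz 0.191 e7 0.8870 F [-5.2  7.8  3.2] j7 1.47 gap 0.0329
15.9 ang 1.8312 Mz 0.152 e7 0.8865 F [-6.7  8.5  3.7] j7 1.42 gap 0.0331
16.0 ang 1.7790 Mz 0.162 e7 0.8859 F [-5.2  8.2  4.1] j7 1.37 gap 0.0329
```

```bash
python3 -m crank '[0.02,0.02,0,0,0,0.5,0.2]'>/dev/null; python3 log.py
python3 -m crank '[0.02,0.02,0,0,0,0.5,0.2]'>/dev/null; python3 log.py
python3 -m crank '[0,0,0,0,0,0.5,0.2]'>/dev/null; python3 log.py
python3 -m crank '[0,0,0,0,0,0.5,0.2]'>/dev/null; python3 log.py
python3 -m crank '[0,0,0,0,0,0.5,0.2]'>/dev/null; python3 log.py
python3 -m crank '[0,0,0,0,0,0.5,0.2]'>/dev/null; python3 log.py
```

```text
16.1 ang 1.7260 Mz 0.141 e7 1.0079 F [ 1.9  3.4 -1.2] j7 1.32 gap 0.0332
16.2 ang 1.6728 Mz 0.124 e7 0.9692 F [ 6.9 -0.  -4.5] j7 1.26 gap 0.0331
16.3 ang 1.6204 Mz 0.168 e7 0.8436 F [ 5.2  3.6 -2.9] j7 1.21 gap 0.0333
16.4 ang 1.5681 Mz 0.207 e7 0.8864 F [ 5.2  3.8 -3.7] j7 1.16 gap 0.0332
16.5 ang 1.5158 Mz 0.136 e7 0.8890 F [ 4.2  4.4 -4.2] j7 1.11 gap 0.0332
16.6 ang 1.4636 Mz 0.196 e7 0.8873 F [ 5.4  4.8 -4.8] j7 1.06 gap 0.0334
```

```bash
python3 -m crank '[0,0,0,0,0,0.5,0.2]'>/dev/null; python3 log.py
python3 -m crank '[0,0,0,0,0,0.5,0.2]'>/dev/null; python3 log.py
python3 -m crank '[0,0,0,0,0,0.5,0.2]'>/dev/null; python3 log.py
```

```text
16.7 ang 1.4113 Mz 0.173 e7 0.8853 F [ 5.9  5.  -5. ] j7 1.01 gap 0.0331
16.8 ang 1.3591 Mz 0.183 e7 0.8833 F [ 5.8  5.7 -4.3] j7 0.96 gap 0.0332
16.9 ang 1.3069 Mz 0.147 e7 0.8811 F [ 6.1  5.9 -5.5] j7 0.91 gap 0.0335
```

```bash
python3 -m crank '[0,0,0,0,0,0.5,0.2]'>/dev/null; python3 log.py
python3 -m crank '[0,0,0,0,0,0.5,0.2]'>/dev/null; python3 log.py
python3 -m crank '[0,0,0,0,0,0.5,0.2]'>/dev/null; python3 log.py
python3 -m crank '[0,0,0,0,0,0.5,0.2]'>/dev/null; python3 log.py
```

```text
17.0 ang 1.2545 Mz 0.217 e7 0.8787 F [ 6.9  5.6 -5.7] j7 0.86 gap 0.0330
17.1 ang 1.2023 Mz 0.156 e7 0.8765 F [ 7.5  5.4 -6.5] j7 0.81 gap 0.0331
17.2 ang 1.1500 Mz 0.145 e7 0.8746 F [ 7.7  7.  -6.3] j7 0.76 gap 0.0329
17.3 ang 1.0977 Mz 0.121 e7 0.8722 F [ 8.3  6.7 -6.9] j7 0.71 gap 0.0331
```

```bash
[ $(tail -1 log.txt | awk '{print ($3<0.893)}') = 1 ] || exit
python3 -m crank '[0,0,0,0,0,0.5,0.2]'>/dev/null; python3 log.py
python3 -m crank '[0,0,0,0,0,0.5,0.2]'>/dev/null; python3 log.py
python3 -m crank '[0,0,0,0,0,0.5,0.2]'>/dev/null; python3 log.py
python3 -m crank '[0,0,0,0,0,0.5,0.2]'>/dev/null; python3 log.py
```

```text
17.4 ang 1.0453 Mz 0.172 e7 0.8706 F [ 9.5  7.5 -7.3] j7 0.66 gap 0.0329
17.5 ang 0.9931 Mz 0.155 e7 0.8671 F [10.3  7.5 -7.9] j7 0.61 gap 0.0329
17.6 ang 0.9408 Mz 0.147 e7 0.8653 F [10.   8.4 -8.8] j7 0.56 gap 0.0330
17.7 ang 0.8886 Mz 0.178 e7 0.8631 F [12.   7.8 -8.9] j7 0.51 gap 0.0332
```

```bash
[ $(tail -1 log.txt | awk '{print ($3<0.893)}') = 1 ] || exit
python3 -m crank '[0,0,0,0,0,0.5,0.2]'>/dev/null; python3 log.py
python3 -m crank '[0,0,0,0,0,0.5,0.2]'>/dev/null; python3 log.py
python3 -m crank '[0,0,0,0,0,0.5,0.2]'>/dev/null; python3 log.py
python3 -m crank '[0,0,0,0,0,0.5,0.2]'>/dev/null; python3 log.py
```

```text
17.8 ang 0.8362 Mz 0.217 e7 0.8606 F [ 11.4   8.1 -10.1] j7 0.46 gap 0.0331
17.9 ang 0.7839 Mz 0.225 e7 0.8582 F [ 12.6   8.  -10.1] j7 0.41 gap 0.0331
18.0 ang 0.7316 Mz 0.237 e7 0.8559 F [ 13.2   8.1 -10.5] j7 0.36 gap 0.0332
18.1 ang 0.6793 Mz 0.206 e7 0.8537 F [ 14.3   8.6 -11.2] j7 0.31 gap 0.0333
```

The lateral load has grown and blurs the torque reading. I relieve it before turning further.

```bash
python3 -m crank '[0,0.025,0.02,0,0,0,0.2]'>/dev/null; python3 log.py
python3 -m crank '[0,0.025,0.02,0,0,0,0.2]'>/dev/null; python3 log.py
python3 -m crank '[0,0,0,0,0,0,0.2]'>/dev/null; python3 log.py
python3 -m crank '[0,0,0,0,0,0,0.2]'>/dev/null; python3 log.py; python3 go.py 0 .071 .12
```

```text
18.2 ang 0.6791 Mz -0.033 e7 -0.8340 F [-4.1  4.7 15.7] j7 0.31 gap 0.0333
18.3 ang 0.6801 Mz -0.127 e7 -0.0008 F [-16.3   2.9  31.3] j7 0.32 gap 0.0330
18.4 ang 0.6801 Mz -0.112 e7 0.0941 F [-10.2   4.2  22. ] j7 0.32 gap 0.0332
18.5 ang 0.6800 Mz -0.068 e7 0.0844 F [-9.9  3.8 19.9] j7 0.32 gap 0.0333
t 18.5 p [0.5491 0.0784 0.1198] holder 0.0005 0.0754 j [-0.74  0.29  0.61  1.8  -0.19  1.11  0.32] F [-9.86  3.83 19.87] M [ 0.773  2.109 -0.068] gap 0.0333 grip 30.000190157443285
shift [-0.06 -0.06 -0.  ] turn [-5.00000000e-03 -3.66666667e-02  6.49500000e+00]
```

```bash
python3 -m crank '[0,0,0,0,0,0,1,0,0,0,0,0,0,1,0,0,0,0,0,0,1,0,0,0,0,0,0,1]'|grep gap; python3 go.py 0 .0705 .12;  python3 - <<'E'
from h import *
a=optics.camera("side")[150:220,270:360,::-1]; b=optics.camera("top")[150:220,235:325,::-1]
cv2.imwrite("pics/knob.png",cv2.resize(np.hstack([a,b]),None,fx=4.4,fy=4.4,interpolation=2))
E
```

```text
finger_gap: 0.0573
t 18.9 p [0.5492 0.0761 0.1178] holder 0.0012 0.0732 j [-0.74  0.29  0.61  1.81 -0.19  1.1   0.32] F [0.54 0.43 0.79] M [-0.136  0.008  0.013] gap 0.0573 grip 0.0
shift [-0.03 -0.05 -0.04] turn [-5.00e-03  0.00e+00  6.48e+00]
```

View pics/knob.png

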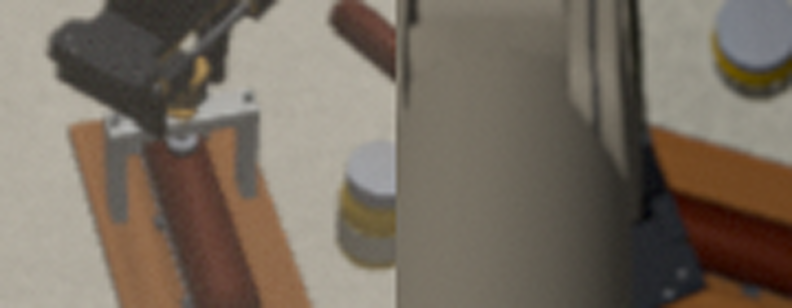

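The foot (crop 182,138) has come down close to the salami, but contact cannot be told from this. I recentre and regrip for a clean torque reading.

```bash
python3 -m crank '[-0.03,-0.05,-0.04,0,0,0,0.6,0,0,0,0,0,0,0.6]'|grep gap; python3 go.py 0 .0705 .12
python3 -m crank '[0,0,0,0,0,0,0.2,0,0,0,0,0,0,0.2,0,0,0,0,0,0,0.2,0,0,0,0,0,0,0.2,0,0,0,0,0,0,0.2,0,0,0,0,0,0,0.2]' 30|grep gap; python3 go.py 0 .0705 .12; python3 log.py
```

```text
finger_gap: 0.063
t 19.2 p [0.5476 0.0734 0.1203] holder 0.0005 0.0701 j [-0.74  0.28  0.62  1.81 -0.18  1.1   0.32] F [ 0.71  0.21 -0.27] M [-0.07   0.024  0.056] gap 0.063 grip 0.0
shift [ 0.01 -0.    0.01] turn [ 1.66666667e-03 -0.00000000e+00  6.47500000e+00]
finger_gap: 0.0336
t 19.8 p [0.5504 0.075  0.1204] holder 0.0026 0.0725 j [-0.74  0.29  0.61  1.81 -0.18  1.1   0.32] F [ 14.77   4.05 -10.9 ] M [ 0.709 -3.022 -0.061] gap 0.0336 grip 30.011851843446493
shift [ 0.   -0.07  0.01] turn [ 0.06       -0.00666667  6.48833333]
19.8 ang 0.6793 Mz -0.061 e7 0.0874 F [ 14.8   4.1 -10.9] j7 0.32 gap 0.0336
```

```bash
python3 -m crank '[0.01,0.03,0,0,0,0,0.2,0,0.02,0,0,0,0,0.2,0,0,0,0,0,0,0.2]'|grep gap; python3 go.py 0.0021 .0731 .12
python3 -m crank '[0,0,0,0,0,0.25,0.2]'>/dev/null; python3 log.py
python3 -m crank '[0,0,0,0,0,0.25,0.2]'>/dev/null; python3 log.py
python3 -m crank '[0,0,0,0,0,0.25,0.2]'>/dev/null; python3 log.py
python3 -m crank '[0,0,0,0,0,0.25,0.2]'>/dev/null; python3 log.py
```

```text
finger_gap: 0.0332
t 20.1 p [0.5504 0.0751 0.1203] holder 0.0026 0.0726 j [-0.74  0.29  0.61  1.8  -0.19  1.1   0.32] F [ 5.17 -0.6  -0.52] M [-0.34  -0.734 -0.006] gap 0.0332 grip 29.996476136147976
shift [ 0.01 -0.    0.01] turn [1.16666667e-02 1.66666667e-03 6.48000000e+00]
20.2 ang 0.6514 Mz 0.150 e7 0.8339 F [ 4.5 -2.5  0.5] j7 0.29 gap 0.0332
20.3 ang 0.6237 Mz 0.144 e7 0.4663 F [ 5.6 -1.4 -0.8] j7 0.26 gap 0.0330
20.4 ang 0.5973 Mz 0.140 e7 0.3822 F [ 4.8 -1.3  0.7] j7 0.24 gap 0.0331
20.5 ang 0.5712 Mz 0.121 e7 0.3762 F [ 4.6 -0.9 -0. ] j7 0.21 gap 0.0331
```

Forces are clean now and Mz is at the free value (about 0.14). I keep turning.

```bash
python3 -m crank '[0,0.01,0,0,0,0.4,0.2]'>/dev/null; python3 log.py
python3 -m crank '[0,0,0,0,0,0.4,0.2]'>/dev/null; python3 log.py
python3 -m crank '[0,0,0,0,0,0.4,0.2]'>/dev/null; python3 log.py
python3 -m crank '[0,0,0,0,0,0.4,0.2]'>/dev/null; python3 log.py
```

```text
20.6 ang 0.5290 Mz 0.168 e7 0.9170 F [-0.4 -2.8  4.3] j7 0.18 gap 0.0328
20.7 ang 0.4866 Mz 0.127 e7 0.7135 F [ 0.6 -2.1  2.6] j7 0.14 gap 0.0334
20.8 ang 0.4447 Mz 0.128 e7 0.6836 F [ 0.6 -1.3  3.1] j7 0.10 gap 0.0332
20.9 ang 0.4028 Mz 0.145 e7 0.6808 F [ 0.7 -2.   3.3] j7 0.06 gap 0.0333
```

```bash
python3 -m crank '[0,0,0,0,0,0.4,0.2]'>/dev/null; python3 log.py
python3 -m crank '[0,0,0,0,0,0.4,0.2]'>/dev/null; python3 log.py
python3 -m crank '[0,0,0,0,0,0.4,0.2]'>/dev/null; python3 log.py
python3 go.py .0021 .0731 .12
```

```text
21.0 ang 0.3609 Mz 0.148 e7 0.6798 F [ 0.6 -2.8  2.8] j7 0.02 gap 0.0331
21.1 ang 0.3190 Mz 0.150 e7 0.6789 F [ 1.1 -1.5  3.3] j7 -0.02 gap 0.0330
21.2 ang 0.2771 Mz 0.159 e7 0.6780 F [ 0.7 -1.4  3.4] j7 -0.06 gap 0.0331
t 21.2 p [0.5499 0.075  0.1202] holder 0.0023 0.0724 j [-0.8   0.3   0.68  1.81 -0.21  1.11 -0.06] F [ 0.66 -1.41  3.39] M [-0.651  0.13   0.159] gap 0.0331 grip 29.993541771546006
shift [0.02 0.   0.  ] turn [-6.66666667e-03  1.66666667e-03  2.64833333e+00]
```

```bash
python3 -m crank '[0,0,0,0,0,0.4,0.2]'>/dev/null; python3 log.py
python3 -m crank '[0,0,0,0,0,0.4,0.2]'>/dev/null; python3 log.py
python3 -m crank '[0,0,0,0,0,0.4,0.2]'>/dev/null; python3 log.py
python3 -m crank '[0,0,0,0,0,0.4,0.2]'>/dev/null; python3 log.py
```

```text
21.3 ang 0.2352 Mz 0.187 e7 0.6682 F [-1.1 -2.1  4.6] j7 -0.10 gap 0.0327
21.4 ang 0.1933 Mz 0.173 e7 0.6557 F [-0.6 -2.2  4.3] j7 -0.14 gap 0.0334
21.5 ang 0.1515 Mz 0.159 e7 0.6427 F [-0.6 -2.6  5.1] j7 -0.18 gap 0.0330
21.6 ang 0.1096 Mz 0.129 e7 0.6296 F [-0.5 -3.   4.5] j7 -0.22 gap 0.0330
```

```bash
tail -2 log.txt | awk '{s+=$2} END{exit !(s/2<0.18)}' || exit
python3 -m crank '[0,0,0,0,0,0.4,0.2]'>/dev/null; python3 log.py
python3 -m crank '[0,0,0,0,0,0.4,0.2]'>/dev/null; python3 log.py
python3 -m crank '[0,0,0,0,0,0.4,0.2]'>/dev/null; python3 log.py
python3 -m crank '[0,0,0,0,0,0.4,0.2]'>/dev/null; python3 log.py
```

```text
21.7 ang 0.0678 Mz 0.217 e7 0.6159 F [-1.3 -3.   5.8] j7 -0.26 gap 0.0333
21.8 ang 0.0260 Mz 0.241 e7 0.6020 F [-1.9 -2.1  5.3] j7 -0.30 gap 0.0329
21.9 ang 6.2673 Mz 0.240 e7 0.5881 F [-1.7 -1.3  5.4] j7 -0.34 gap 0.0329
22.0 ang 6.2254 Mz 0.282 e7 0.5738 F [-2.9 -2.1  5.6] j7 -0.38 gap 0.0331
```

The torque rises from ang≈0.26, and both readings agree on about +0.095 N m, or roughly 30 N of squeeze. It is seated, so I stop, let go and retreat.

```bash
python3 -m crank '[0,0,0,0,0,0,0.2]' >/dev/null; python3 log.py
python3 -m crank '[0,0,0,0,0,0,1,0,0,0,0,0,0,1,0,0,0,0,0,0,1,0,0,0,0,0,0,1,0,0,0,0,0,0,1,0,0,0,0,0,0,1,0,0,0,0,0,0,1,0,0,-0.3,0,0,0,1,0,0,-0.5,0,0,0,1,0,0,-0.5,0,0,0,1,0,0,-0.5,0,0,0,1,0,0,-0.5,0,0,0,1,-0.5,0,0,0,0,0,1,-0.5,0,0,0,0,0,1,-0.5,0,0,0,0,0,1,-0.5,0,0,0,0,0,1,-0.5,0,0,0,0,0,1,-0.5,0,0,0,0,0,1,0,0,0,0,0,0,1]'
python3 - <<'E'
from h import *
a=optics.camera("side")[140:260,270:360,::-1]; b=optics.camera("top")[140:260,235:325,::-1]
cv2.imwrite("pics/end.png",cv2.resize(np.hstack([a,b]),None,fx=4.4,fy=4.4,interpolation=2))
E
```

```text
22.1 ang 6.2255 Mz 0.047 e7 -0.7181 F [-2.4 -0.6  5.3] j7 -0.38 gap 0.0332
time: 24.0
tool_pos: [0.4971, -0.0698, 0.2355]
tool_rot: [0.822, 0.57, 0.0, -0.0]
wrist_force: [0.6, -0.4, 1.1]
finger_gap: 0.087
grasp_force: 0.0
```

View pics/end.png

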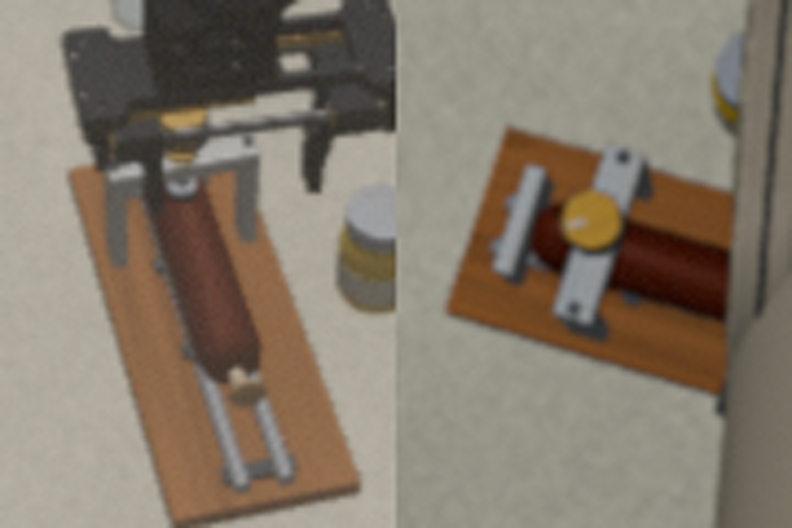

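The mark on the knob now points left (crop 578,225), which matches about 2.67 rad of turning. The foot sits on the salami (182,185), the nose is still at the stop (540,235), and the tie end has not moved. The robot touches nothing.

```bash
python3 -c "from cell import ctrl; print(ctrl.sign_off())"
```

```text
the job is handed in; nothing more can be done
None
```

I slid the salami home against the end stop, turned the thumbscrew clockwise until its foot seated at an estimated 30 N squeeze, let go and handed the job in at about 24 s; the verdict was not shown.

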